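Pull and hold a vacuum on the model-maker's degassing chamber

ROBOT

A 7-joint arm with a two-finger parallel gripper is mounted at the origin on the work surface. World frame = base frame: x ahead of the robot, y to its left, z up, the work surface at z = 0. Lengths are in mm, angles in rad, forces in N, time in s.
With the tool pointing down it reaches from about 425 to 875 mm from the base axis. Payload 4.7 kg.
Tool frame: the origin (TCP) lies on the centre line of the jaws, within the pads' length; the fingertips stand 25 mm ahead of it and the grasp point (between the pads) lies 6 mm ahead of it (env.finger_overhang is the distance from the TCP to the fingertips, in mm); z points along the fingers, y is the line along which they close (so a half turn about z gives the same grasp; the last joint's range is limited). The gripper opens to 87 mm and grips with 3 to 60 N. Pads are 19 mm wide; open, the fingers measure 117 mm over their backs; the gripper's body (75 mm by 190 mm) begins 51 mm behind the grasp point.
Start: joints at [-1.104, 0.321, -0.07, 1.45, 0.023, 1.371, -0.057], TCP at [284.392, 584.503, 247.587] pointing down, gripper open.
Joint ranges: [-2.86, 2.86], [-0.3, 2.09], [-1.38, 1.24], [0.06, 2.45], [-1.56, 4.7], [0.09, 2.05], [-2.69, 2.69]. Speed limits (rad/s): [2.57, 2.57, 3.14, 3.14, 3.14, 3.14, 3.14].

INTERFACE

Orientations are given as a unit quaternion [x, y, z, w].
In Python, from workcell import env gives the robot as it stands.
- The arm moves only by the tool send_rows, never from a script. Its argument "motion" is a list of rows, each a list of 7 numbers: the shift along the tool's x, y, z in m, then the turn, a rotation vector about the tool's x, y, z in rad, then the opening, from -1 (shut) to 1 (fully open). In form: [[x, y, z, rx, ry, rz, fingers], ...]. A call has 1 to 5 rows; each row is the pose to reach, as a shift and turn from the pose commanded when the call began, along the tool's axes at that moment; what a row does not reach only later rows make up. A row lasts 1/8 s, in which the tool goes at most 62.5 mm and 10.7 degrees, less where a joint would pass 70% of its speed; a pose out of reach is approached as far as the arm can. A call with a gripper value outside its range is refused whole. The fingers move at their own pace and stop on an object; "squeeze" is the grip in N (left out, the last holds). Time passes only in rows, so rows that repeat a pose let the fingers close. It gives the time, the measured TCP pose, the force, the opening and the grip force at its end, in the units of the state.
- env.get_state(): the state, without advancing time (a new reading comes with each control period).
- env.camera(name): name is "scene" or "top"; returns a dict with "pixels" (420x560x3 uint8, blue, green, red), "K" (3x3 intrinsics, pixels), "k1" (the pictures are not rectified: a ray, as slopes to the right and down, at radius r is drawn at 1 + k1 r^2 times it, then the intrinsics apply), "xyz" and "orientation" of the camera in the world. Camera axes: x right, y up, looking along -z (the intrinsics and any distortion apply to the point x, -y, -z); pixel columns grow to the right and rows downward; lengths in mm; the calibration is good to about 2 mm. A picture is of the moment at which its call begins. There is no depth.
- env.close_job(): hands the job in; it is judged then, once.
Trained networks look in the newest picture that a camera, given by its name, has taken for a name from the list of things; names that differ only in an ending like _2 or _b are one class to them, and where a whole thing is asked for, a point or a joint stands for the part that bears it (a point fixed in the world has none). Each returns a list of dicts, best first, with "conf" (0 to 1); they miss things now and then, are a little off and sometimes report something else, mostly with a low value. They report only what shows in the picture. A call takes as long as a camera call. They do not tell look-alikes from the thing itself.
- env.boxes_of(camera, query): "extent" ([left, top, right, bottom] in pixels, round what is visible of it).
- env.mark_of(camera, query): "at" ([column, row] in pixels: a listed point, or the origin of a listed thing).
The state is a dict: "clock": time; "joint_positions": joint angles; "qvel": joint speeds; "joint_efforts": joint torques, N m; "tool_pos": TCP position; "ee_rot": TCP orientation; "contact_force": force on the tool from outside, world axes, zero at the start; "ft_torque": the same for the moment, N m; "opening": finger opening in mm; "gripper_force": force on a finger pad.
Only numpy, scipy, OpenCV 4.12 (cv2) and the standard library are available. Lean on these libraries where they do the work, as an engineer would, in place of code of your own. Each camera call takes 0.05 s, during which the arm holds its last target. There are 200 camera calls.

TASK

Get the degassing chamber under vacuum: first push its door fully shut, past the click of the catch, with the pump rod still home. Then grip the wooden knob of the pump rod and draw the rod straight up, without wedging it in its bore, until the whole red band stands clear above the pump's mouth but none of the black part shows, and finish there, still holding the knob. Leave the paint bottle, the jar and the screwdriver where they are.

Things in the scene. Friction and masses are not known exactly. Their poses are not given: they have to be found in the camera images.
- unit: the degassing unit, fixed: dark base plate 200 x 350 x 15 mm with a clear box chamber with white edges (in the unit's frame x -90..90, y -40..150 mm, top z 185; dial on its rear half up to z 245) and right of it an upright pump block 60 mm square, axis at x -60, y -115 mm, blue cap with top at z 130. Origin under the plate; x points from the door side into the chamber, y left to the hinge side, z up
- door (a joint): chamber door angle in rad: 0 fully shut on its stop, growing as the free edge swings out to the unit's -x side, at most 1.4. It swings easily and stays where left, until a spring ball catch at about 0.09 to 0.04 rad, which takes about 5 N at the push point to get past and then holds the door at 0. Leaf: dark frame with clear pane, 180 mm wide, 10 thick, z 26 to 176 mm
- door_hinge (a point): the door's vertical hinge axis, at z = 100 mm, at the left front corner of the chamber; fixed, its axes are the unit's; in the unit's frame it lies at x -94, y 147 mm
- door_push (a point): point on the door's outer face, 130 mm from the hinge axis towards the free edge, z = 160 mm, 6 mm outside the hinge axis; moves with the door. Its x axis is the door's inward normal, y points to the hinge. A small pull knob (18 mm wide, 20 mm proud) sits 165 mm from the hinge at z = 55 mm
- pump_mouth (a point): centre of the bore's mouth in the pump's blue cap, z = 130 mm, axes as the unit. The bore is vertical, about 21.5 mm wide and 110 mm deep
- rod: loose pump rod: steel shaft 20 mm in diameter, 135 mm long, upright in the bore, wooden knob on top. Origin at the centre of its foot, z up. At home the foot rests on the bore's floor. From the foot: black 0-35 mm, steel, red band 58-70 mm, steel, knob 135-175 mm. So the red band is wholly out after a lift of 52 mm, black starts to show at 75 mm. 0.2 to 0.5 kg; turns freely; drops back if let go
- rod_knob (a point): centre of the wooden knob, a cylinder 30 mm in diameter and 40 mm high, 155 mm above the rod's foot (z = 175 mm at home)
- paint: blue paint bottle with black cap, 36 mm in diameter, 75 mm high, standing; origin under its base. Leave alone
- jar: amber jar with white lid, 44 mm in diameter, 45 mm high, standing; origin under its base. Leave alone
- screwdriver: wooden-handled screwdriver lying on the mat, 150 mm long, under 35 mm high; origin under its middle. Leave alone
Mind the look-alikes: they are no part of the job. Leave any turquoise look-alike of the rod alone.

How it is judged (in metres and radians):
On the way, in this order (a step that is already met when the one before it is completed fails the run):
1. the door is shut and seated on its catch while the pump rod is still home (value of joint door below 0.02 rad and z of rod in the frame of pump_mouth below -0.1 m), for 0.3 s.
2. the rod is drawn to between the red and the black mark, held by the knob (z of rod in the frame of pump_mouth between -0.061 and -0.033 m and contact force between the fingers and rod above 2 N), for 0.3 s.
At the end, for the whole second after the job is handed in: the door is seated (under 0.02 rad); the rod stands upright in its bore, lifted 49 to 77 mm from home (red band out, black part hidden), at rest, held by the fingers with over 2 N and not wedged (under 25 N between rod and pump) (all of step 2 and value of joint door below 0.02 rad and horizontal distance between rod and pump_mouth below 0.006 m and angle between the z axis of rod and the z axis of pump_mouth, either way round below 0.08 rad and contact force between rod and unit below 25 N and linear speed of rod below 0.02 m/s); the arm keeps its last pose, push and grip.
It fails at once if the rod is wedged or rammed in its bore (over 45 N between rod and pump) (contact force between rod and unit above 45 N).
It fails at once if the paint bottle is pushed away (30 mm) (distance of paint from where it was at the start of the episode above 0.03 m).
It fails at once if the jar is pushed away (30 mm) (distance of jar from where it was at the start of the episode above 0.03 m).
It fails at once if the screwdriver is pushed away (30 mm) (distance of screwdriver from where it was at the start of the episode above 0.03 m).
It also fails if it takes over 51 s, if anything falls off the work surface, if the arm or the gripper's body presses on something with over 40 N, if the wrist force passes 120 N, or if a joint passes its speed limit or range.

## Working session

There is one attempt and no reset: what is moved stays moved. The work goes in short steps, Python scripts to look and compute and a tool call to move; the robot and the scene stay as the last step left them, time stands still between calls to the robot, and variables do not carry over. Pictures are saved under pics/ and viewed, at most 10 in all, crops included, and the job is handed in when it is done.

Besides the shell and the picture viewer there is one more tool, called after ">>>" as name(argument=value, ...) on one line, values as JSON. send_rows: Moves the arm, as the interface text tells. Its arguments: {"type":"object","properties":{"motion":{"type":"array"},"squeeze":{"type":"number"}},"required":["motion"]}

```bash
mkdir -p pics
cat > h.py <<'E'
import numpy as np, cv2
from scipy.spatial.transform import Rotation as R
from workcell import env
def ray(c,px):
    K=c["K"];K=np.array(K)
    d=np.array([(px[0]-K[0,2])/K[0,0],(px[1]-K[1,2])/K[1,1]]);s=d.copy()
    for _ in range(20): s=d/(1+c["k1"]*(s@s))
    v=R.from_quat(c["orientation"]).apply([s[0],-s[1],-1]); return np.array(c["xyz"],float),v/np.linalg.norm(v)
def at_z(c,px,z):
    o,v=ray(c,px); return o+v*(z-o[2])/v[2]
def proj(c,P):
    K=np.array(c["K"]);p=R.from_quat(c["orientation"]).inv().apply(np.array(P,float)-c["xyz"])
    s=np.stack([p[...,0]/-p[...,2],-p[...,1]/-p[...,2]],-1); s=s*(1+c["k1"]*(s**2).sum(-1,keepdims=True))
    return s*[K[0,0],K[1,1]]+[K[0,2],K[1,2]]
E
python3 - <<'E'
from h import *
for n in("scene","top"):
    c=env.camera(n);cv2.imwrite(f"pics/{n}0.png",c["pixels"]);print(n,c["xyz"],c["orientation"],c["k1"],c["K"])
    for q in("unit","door","rod","paint","jar","screwdriver"):
        print(q,[(np.round(b["extent"]).tolist(),round(b["conf"],2)) for b in env.boxes_of(n,q)][:3])
    for q in("unit","door_hinge","door_push","pump_mouth","rod_knob","paint","jar","screwdriver"):
        print(q,[(np.round(b["at"],1).tolist(),round(b["conf"],2)) for b in env.mark_of(n,q)][:3])
print(env.get_state(),env.finger_overhang)
E
```

```text
scene [1120.57831551 -302.08357611  628.96164038] [0.3653436  0.23176436 0.47395722 0.76692496] -0.07617451912048794 [[379.23554803   0.         275.88050545]
 [  0.         379.23554803 210.40207373]
 [  0.           0.           1.        ]]
unit [([278.0, 167.0, 479.0, 351.0], 0.81)]
door [([319.0, 168.0, 397.0, 231.0], 0.87)]
rod [([308.0, 210.0, 325.0, 243.0], 0.75), ([287.0, 175.0, 305.0, 245.0], 0.66)]
paint [([138.0, 291.0, 160.0, 322.0], 0.75)]
jar [([378.0, 162.0, 389.0, 172.0], 0.44)]
screwdriver [([189.0, 213.0, 218.0, 245.0], 0.7)]
unit [([371.7, 281.6], 0.74)]
door_hinge [([208.3, 228.8], 0.47)]
door_push [([344.4, 183.1], 0.73)]
pump_mouth [([313.3, 243.9], 0.91)]
rod_knob [([295.5, 189.6], 0.95), ([317.5, 221.0], 0.9)]
paint [([151.1, 314.7], 0.94)]
jar [([382.6, 181.0], 0.64)]
screwdriver [([208.3, 229.9], 0.91)]
top [ 392.65330588   -7.59067074 1157.78820284] [ 0.05695378 -0.0586123  -0.70427262  0.70520986] 0.0007223855891078279 [[440.94834984   0.         278.62123348]
 [  0.         440.94834984 207.83255543]
 [  0.           0.           1.        ]]
unit [([152
[... 692 characters left out ...]
 array([-1.10388802,  0.32099858, -0.07014354,  1.45051256,  0.0225768 ,
        1.37078853, -0.05691087]), 'qvel': array([ 0.00152169, -0.00306214,  0.00198834,  0.00287542,  0.00229883,
        0.00026962,  0.00195148]), 'joint_efforts': array([ 1.02650442e-04, -4.91098702e+01, -4.02917638e-01, -3.12766886e+01,
       -6.35277363e-02,  3.39022803e-02,  3.21230948e-05]), 'tool_pos': array([284.36697955, 584.51253956, 247.58146848]), 'ee_rot': array([2.24452914e-01, 9.74484935e-01, 3.78972459e-05, 1.26041602e-05]), 'contact_force': array([0.28561476, 0.29987498, 0.5271385 ]), 'ft_torque': array([-0.01151744,  0.00933301,  0.0500054 ]), 'gripper_force': 0.0, 'opening': 87.03760729452505} 25.0
```

View pics/scene0.png

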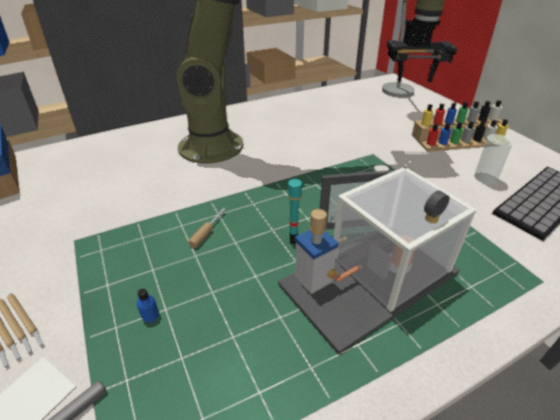

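View pics/top0.png

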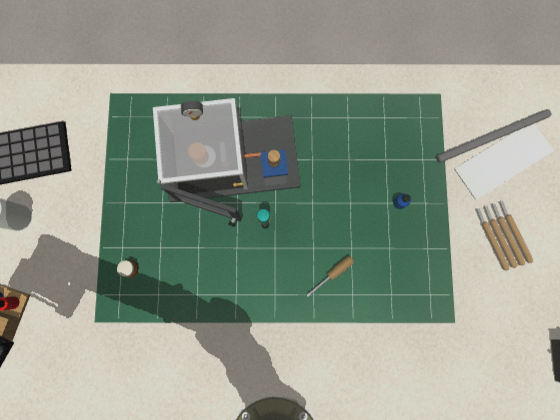

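The top view shows the unit at (228,163), with its door ajar and its free edge near (236,219). There are two rod candidates:
- **Wooden knob on the blue cap:** top (274,157), scene (318,220). By the description, this is the rod I want.
- **Turquoise look-alike standing in front:** top (263,215), scene (295,190). I leave this one alone.

Next I'll take a close crop of each view.

Run:
```python
from h import *
a=cv2.imread("pics/top0.png")[90:240,140:310];cv2.imwrite("pics/top_c.png",cv2.resize(a,None,fx=4,fy=4,interpolation=cv2.INTER_CUBIC)[:600,:800])
b=cv2.imread("pics/scene0.png")[160:350,265:485];cv2.imwrite("pics/scene_c.png",cv2.resize(b,None,fx=3,fy=3,interpolation=cv2.INTER_CUBIC))
```

```text
(no output)
```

View pics/top_c.png

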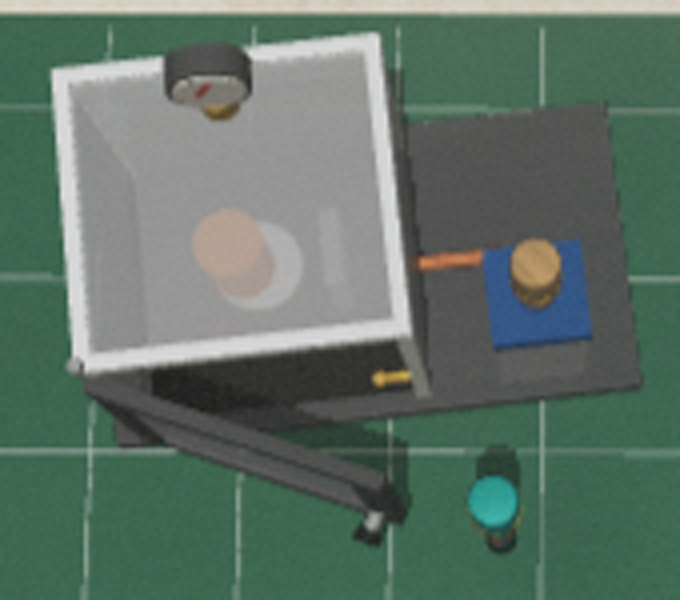

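View pics/scene_c.png

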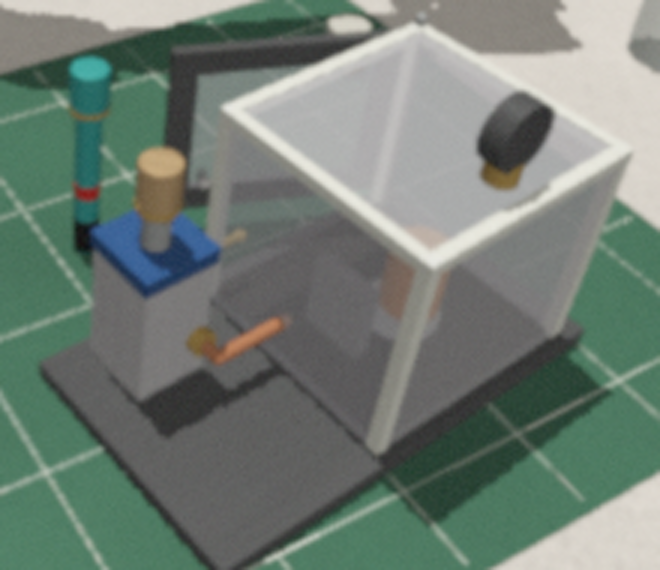

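The close crop confirms it. The wooden knob at crop (535,262) stands on the blue cap. The turquoise rod stands apart, at crop (493,500). I'll fit the unit pose and door angle from the corners I can read off.

```bash
cat >> h.py <<'E'
def T(p,P):
    P=np.array(P,float);c,s=np.cos(p[2]),np.sin(p[2])
    return np.stack([p[0]+c*P[...,0]-s*P[...,1],p[1]+s*P[...,0]+c*P[...,1],P[...,2]],-1)
def door(th,u,out,z): # u from hinge, out outward
    return np.array([-94-u*np.sin(th)-out*np.cos(th),147-u*np.cos(th)+out*np.sin(th),z])
E
python3 - <<'E'
from h import *
from scipy.optimize import least_squares
c={n:env.camera(n) for n in("top","scene")}
top=[((90,150,185),(53,70)),((90,-40,185),(380,35)),((-90,-40,185),(411,334)),((-90,150,185),(80,372)),((100,-175,15),(606,102)),((-100,-175,15),(641,385)),
((-30,-145,130),(580,240)),((-90,-145,130),(590,337)),((-90,-85,130),(495,349)),((-30,-85,130),(484,252))]
sc=[((90,-40,185),(435,268)),((-90,-40,185),(224,106)),((90,150,185),(630,152)),((-90,150,185),(421,25)),((-100,-175,15),(42,368)),((100,-175,15),(225,568)),((-30,-145,130),(147,292)),((-90,-145,130),(92,238)),((-30,-85,130),(218,252))]
P=np.array([a for a,_ in top]),np.array([a for a,_ in sc])
Q=np.array([b for _,b in top])/4+[140,90],np.array([b for _,b in sc])/3+[265,160]
D=(("top",(1,176),(384,490),4,(140,90)),("scene",(1,176),(173,48),3,(265,160)))
def f(p):
    r=[proj(c["top"],T(p,P[0]))-Q[0],proj(c["scene"],T(p,P[1]))-Q[1]]
    for n,(o,z),q,s,off in D: r.append((proj(c[n],T(p,door(p[3],180,o,z)))-(np.array(q)/s+off))[None])
    return np.concatenate(r).ravel()
s=least_squares(f,[540,60,0,.4],loss="soft_l1");p=s.x
print(p,np.round(f(p).reshape(-1,2),1).tolist())
np.save("p.npy",p)
print("mouth",T(p,[-60,-115,130]),"push",T(p,door(p[3],130,6,160)),"hinge",T(p,[-94,147,100]))
print("push closed",T(p,door(0,130,6,160)))
for n,q in(("top",(262.7,214.5)),("scene",(295.5,189.6))): print("turq",at_z(c[n],q,165))
for n,q,z in(("top",(273.9,158.5),175),("scene",(317.5,221),175)): print("knob",at_z(c[n],q,z))
print("jar",at_z(c["top"],(127,268),45))
E
```

```text
[719.71096904 121.20335297  62.94892712 -93.78364822] [[0.4, -1.1], [0.1, -1.2], [0.3, -1.3], [-0.8, -1.4], [-1.5, -1.2], [-1.2, -0.6], [0.5, -1.2], [0.9, -1.4], [-0.2, -1.6], [-0.2, -1.4], [-1.7, -1.0], [-1.3, -0.3], [0.5, -1.6], [-1.0, -1.7], [-0.2, -4.4], [0.2, -0.4], [-1.0, -3.3], [-1.4, -3.7], [0.4, -2.4], [-0.5, -1.4], [-1.0, -1.2]]
mouth [ 6.73554471e+02 -1.78401268e-02  1.30000000e+02] push [559.32439758 136.00894368 160.        ] hinge [609.18383288 256.21724918 100.        ]
push closed [618.40978785 126.40630298 160.        ]
turq [541.12137617  26.38678293 165.        ]
turq [556.2517132   18.19774701 165.        ]
knob [669.96140244   1.18414962 175.        ]
knob [ 6.74274129e+02 -2.00458652e-01  1.75000000e+02]
jar [423.38766083 368.64289797  45.        ]
```

```bash
cat >> h.py <<'E'
p=np.load("p.npy") if __import__("os").path.exists("p.npy") else None
def go(target,yaw):
    # tool shift and turn to bring the TCP to target with tool y along the world direction yaw+90deg, pointing down
    s=env.get_state();r=R.from_quat(s["ee_rot"])
    y=np.array([-np.sin(yaw),np.cos(yaw),0]);z=np.array([0,0,-1.]);g=R.from_matrix(np.stack([np.cross(y,z),y,z],1))
    return np.round(r.inv().apply(np.array(target)-s["tool_pos"])/1000,4),np.round((r.inv()*g).as_rotvec(),3)
E
python3 - <<'E'
from h import *
p[2]-=20*np.pi;p[3]+=30*np.pi;np.save("p.npy",p);print(p)
w=T(p,door(p[3],130,55,170));print("pre",w,go([w[0],w[1],247],p[2]))
print("contact",T(p,door(p[3],130,16,170)),"closed",T(p,door(0,130,16,170)))
E
```

```text
[7.19710969e+02 1.21203353e+02 1.17074051e-01 4.64131390e-01]
pre [513.24589144 152.67541517 170.        ] (array([-0.3947, -0.2882,  0.0006]), array([ 0.  ,  0.  , -0.57]))
contact [549.92062082 139.41026439 170.        ] closed [608.47824128 125.23823506 170.        ]
```

>>> send_rows(motion=[[-0.06, -0.04, 0, 0, 0, -0.12, -1], [-0.12, -0.08, 0, 0, 0, -0.24, -1], [-0.18, -0.13, 0, 0, 0, -0.36, -1], [-0.24, -0.17, 0, 0, 0, -0.48, -1], [-0.28, -0.2, 0, 0, 0, -0.57, -1]], squeeze=20)

```text
clock: 2.22
tool_pos: [434.6, 308.3, 247.9]
ee_rot: [-0.06, 0.998, 0.0, 0.0]
contact_force: [0.1, -0.1, -0.1]
opening: 44.8
gripper_force: 0.0
```

Run:
```python
from h import *
w=T(p,door(p[3],130,55,170));print(go([w[0],w[1],247],p[2]),env.get_state()["clock"])
```

```text
(array([-0.0593, -0.164 ,  0.0009]), array([0.001, 0.001, 0.003])) 2.225
```

>>> send_rows(motion=[[-0.02, -0.055, 0, 0, 0, 0, -1], [-0.04, -0.11, 0, 0, 0, 0, -1], [-0.059, -0.164, 0, 0, 0, 0, -1], [-0.059, -0.164, 0.04, 0, 0, 0, -1], [-0.059, -0.164, 0.078, 0, 0, 0, -1]])

```text
clock: 2.85
tool_pos: [512.3, 153.4, 169.2]
ee_rot: [-0.057, 0.998, 0.0, 0.001]
contact_force: [-1.2, 1.2, -0.2]
opening: 1.6
gripper_force: 0.0
```

Run:
```python
from h import *
for o in (16,):
  for th in(p[3],.3,.15,.05,0): print(th,go(T(p,door(th,130,o,170)),p[2]))
c=env.camera("scene");d=env.camera("top")
cv2.imwrite("pics/pre.png",np.hstack([cv2.resize(c["pixels"][130:270,250:420],(400,330)),cv2.resize(d["pixels"][100:240,140:310],(400,330))]))
```

```text
0.4641313897739252 (array([-0.0358, -0.0182, -0.0008]), array([ 0.001,  0.002, -0.002]))
0.3 (array([-0.0546, -0.0285, -0.0007]), array([ 0.001,  0.002, -0.002]))
0.15 (array([-0.0731, -0.0352, -0.0007]), array([ 0.001,  0.002, -0.002]))
0.05 (array([-0.0858, -0.038 , -0.0007]), array([ 0.001,  0.002, -0.002]))
0 (array([-0.0923, -0.039 , -0.0007]), array([ 0.001,  0.002, -0.002]))
```

View pics/pre.png

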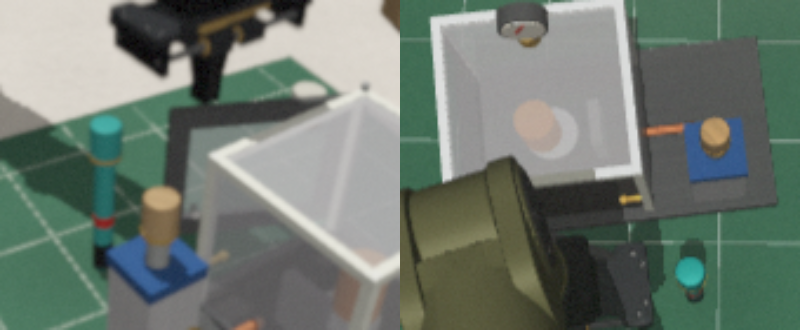

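The picture shows the closed fingers in front of the door pane at (205,80). The gripper body is above the turquoise rod at (105,130) and clear of it. I'll start pushing.

>>> send_rows(motion=[[-0.018, -0.01, 0, 0, 0, 0, -1], [-0.036, -0.018, 0, 0, 0, 0, -1], [-0.048, -0.025, 0, 0, 0, 0, -1], [-0.06, -0.031, 0, 0, 0, 0, -1], [-0.072, -0.035, 0, 0, 0, 0, -1]])

```text
clock: 3.58
tool_pos: [588.2, 127.6, 170.1]
ee_rot: [-0.058, 0.998, 0.0, 0.0]
contact_force: [-1.1, -0.3, 0.8]
opening: 0.5
gripper_force: 0.2
```

>>> send_rows(motion=[[-0.006, -0.002, 0, 0, 0, 0, -1], [-0.012, -0.003, 0, 0, 0, 0, -1], [-0.018, -0.004, 0, 0, 0, 0, -1], [-0.02, -0.004, 0, 0, 0, 0, -1], [-0.02, -0.004, 0, 0, 0, 0, -1]])

```text
clock: 4.2
tool_pos: [607.8, 126.4, 169.6]
ee_rot: [-0.059, 0.998, 0.0, 0.0]
contact_force: [1.2, 0.5, 0.2]
opening: 0.3
gripper_force: 0.0
```

>>> send_rows(motion=[[-0.002, 0, 0, 0, 0, 0, -1], [-0.004, 0, 0, 0, 0, 0, -1], [-0.006, 0, 0, 0, 0, 0, -1]])

```text
clock: 4.58
tool_pos: [608.5, 126.5, 169.5]
ee_rot: [-0.059, 0.998, -0.0, -0.006]
contact_force: [-18.7, -3.7, 12.5]
opening: 0.1
gripper_force: 9.6
```

Run:
```python
from h import *
c=env.camera("scene")
cv2.imwrite("pics/door1.png",cv2.resize(c["pixels"][150:270,270:430],(800,600)))
```

```text
(no output)
```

View pics/door1.png

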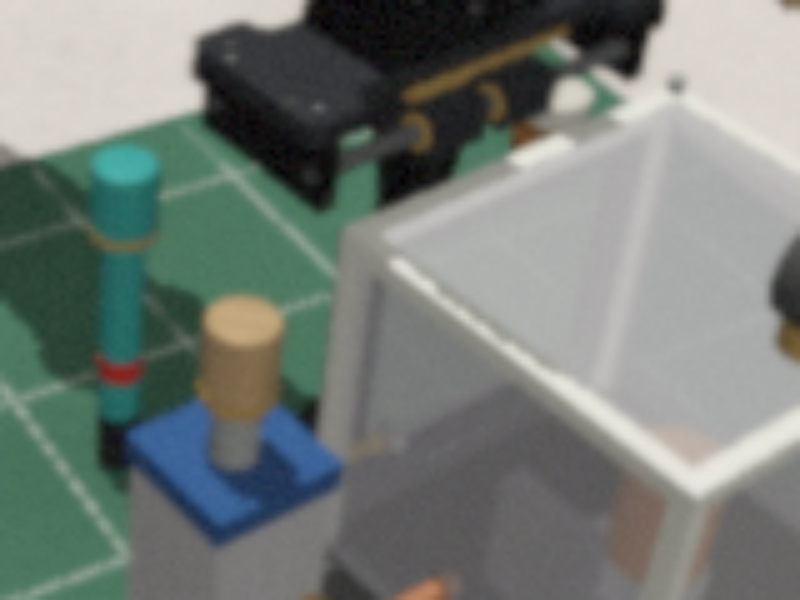

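The door looks flush with the chamber front. The force of 19 N, well above the catch's 5 N, came exactly at the predicted closed position of 608 mm, so it is on its stop. I'll hold there briefly, then back off.

>>> send_rows(motion=[[0, 0, 0, 0, 0, 0, -1], [0, 0, 0, 0, 0, 0, -1], [0, 0, 0, 0, 0, 0, -1]])

```text
clock: 5.0
tool_pos: [608.5, 126.4, 169.5]
ee_rot: [-0.059, 0.998, -0.0, -0.006]
contact_force: [-16.3, -2.6, 10.2]
opening: 0.4
gripper_force: 8.0
```

>>> send_rows(motion=[[0.02, 0, 0, 0, 0, 0, -1], [0.05, 0, 0, 0, 0, 0, 0.4], [0.05, 0, -0.05, 0, 0, 0, 0.4], [0.05, 0, -0.11, 0, 0, 0, 0.4], [0.05, 0, -0.11, 0, 0, 0, 0.4]])

```text
clock: 5.62
tool_pos: [566.7, 121.6, 285.7]
ee_rot: [-0.058, 0.998, 0.001, 0.006]
contact_force: [0.1, 0.1, -1.2]
opening: 32.6
gripper_force: 0.0
```

Run:
```python
from h import *
c=env.camera("scene");d=env.camera("top")
for n in("scene","top"):
  for q in("door_push","rod_knob","pump_mouth"): print(n,q,[(np.round(b["at"],1).tolist(),round(b["conf"],2)) for b in env.mark_of(n,q)][:3])
print([ (th,proj(c,T(p,door(th,130,6,160))).round(1),proj(d,T(p,door(th,130,6,160))).round(1)) for th in(0,.07,.12)])
cv2.imwrite("pics/door2.png",np.hstack([cv2.resize(c["pixels"][150:270,280:410],(400,370)),cv2.resize(d["pixels"][100:240,140:290],(400,370))]))
m=T(p,[-60,-115,130]);print(m,go([m[0],m[1],250],p[2]))
print(env.get_state()["clock"],env.get_state()["tool_pos"])
```

```text
scene door_push []
scene rod_knob [([294.9, 192.1], 0.73), ([316.7, 223.0], 0.65)]
scene pump_mouth [([316.0, 241.1], 0.9)]
top door_push []
top rod_knob [([274.9, 158.7], 0.68), ([262.2, 216.8], 0.65)]
top pump_mouth [([272.4, 161.7], 0.69), ([227.5, 161.5], 0.45)]
[(0, array([355. , 193.3]), array([219.8, 181.7])), (0.07, array([352.3, 191.1]), array([219.9, 185.6])), (0.12, array([350.6, 189.5]), array([219.7, 188.3]))]
[ 6.73554471e+02 -1.78401268e-02  1.30000000e+02] (array([-0.0953, -0.1331,  0.0281]), array([-0.   , -0.002,  0.   ]))
6.025 [563.36026242 121.02398157 278.23224394]
```

View pics/door2.png

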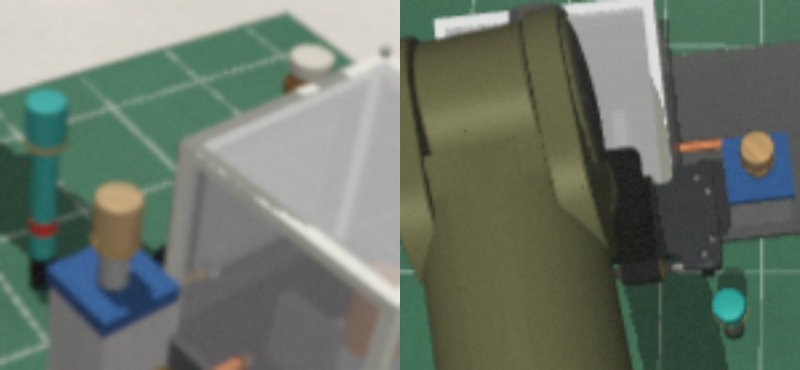

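The door is shut and flush, and the rod is home with its knob at crop (118,210). I'll move above the knob.

>>> send_rows(motion=[[-0.03, -0.044, 0, 0, 0, 0, 0.4], [-0.06, -0.088, 0, 0, 0, 0, 0.4], [-0.094, -0.133, 0, 0, 0, 0, 0.4], [-0.094, -0.133, 0.028, 0, 0, 0, 0.4], [-0.094, -0.133, 0.028, 0, 0, 0, 0.4]])

```text
clock: 6.65
tool_pos: [671.3, -0.2, 248.0]
ee_rot: [-0.058, 0.998, 0.0, -0.003]
contact_force: [-0.4, 0.9, -0.8]
opening: 61.0
gripper_force: 0.0
```

Run:
```python
from h import *
c=env.camera("scene")
cv2.imwrite("pics/knob.png",cv2.resize(c["pixels"][130:270,250:400],(640,600)))
s=env.get_state();print(s["clock"],s["tool_pos"],s["opening"])
k=[b["at"] for b in env.mark_of("scene","rod_knob")];print([(np.round(a,1),at_z(c,a,175).round(1)) for a in k])
print(proj(c,[672.5,0,175]),proj(c,[672.5,0,195]))
print(go([672.5,0,184],p[2]))
```

```text
6.7 [6.71889334e+02 6.69168845e-01 2.49937100e+02] 60.93789874940982
[(array([293.8, 190.2]), array([568.7,   7.2, 175. ])), (array([317.9, 222.9]), array([679.2,  -2.3, 175. ]))]
[317.09529638 220.41527996] [317.74392763 212.01654629]
(array([ 0.    , -0.0011,  0.0674]), array([ 0.001, -0.001,  0.001]))
```

View pics/knob.png

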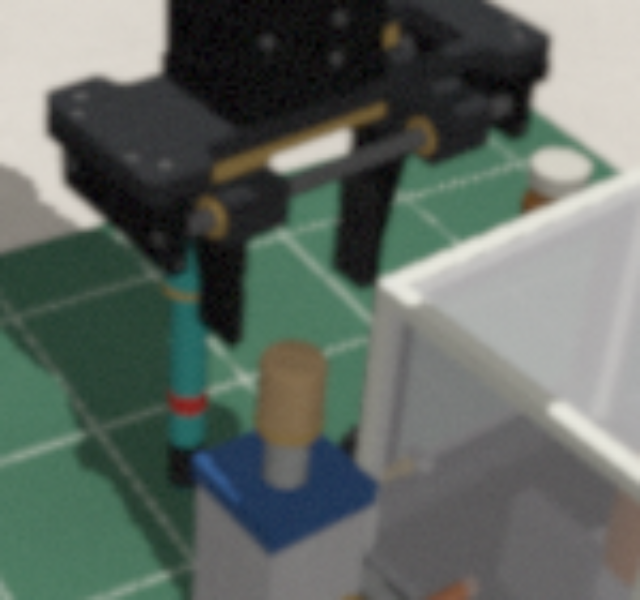

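The open fingers straddle the knob. The tip midpoint at crop (290,306) sits over the knob top at (295,360). I'll descend and close softly.

>>> send_rows(motion=[[-0.002, -0.001, 0.03, 0, 0, 0, 0.4], [-0.002, -0.001, 0.06, 0, 0, 0, 0.4], [-0.002, -0.001, 0.067, 0, 0, 0, 0.4], [-0.002, -0.001, 0.067, 0, 0, 0, 0.0], [-0.002, -0.001, 0.067, 0, 0, 0, 0.0]], squeeze=4)

```text
clock: 7.38
tool_pos: [675.8, -0.5, 186.7]
ee_rot: [-0.059, 0.998, 0.0, 0.002]
contact_force: [0.7, -0.2, -0.1]
opening: 48.7
gripper_force: 0.0
```

>>> send_rows(motion=[[0, 0, 0, 0, 0, 0, -0.2], [0, 0, 0, 0, 0, 0, -0.25], [0, 0, 0, 0, 0, 0, -0.3], [0, 0, 0, 0, 0, 0, -0.4]])

```text
clock: 7.88
tool_pos: [675.0, 0.8, 185.0]
ee_rot: [-0.059, 0.998, 0.001, 0.0]
contact_force: [-0.8, 2.2, 0.8]
opening: 29.6
gripper_force: 4.0
```

>>> send_rows(motion=[[0, 0, 0, 0, 0, 0, -0.6], [0, 0, 0, 0, 0, 0, -0.8], [0, 0, 0, 0, 0, 0, -0.8], [0, 0, 0, 0, 0, 0, -0.8]], squeeze=15)

```text
clock: 8.38
tool_pos: [674.9, 0.6, 184.9]
ee_rot: [-0.059, 0.998, 0.001, 0.0]
contact_force: [-1.9, 4.9, 3.9]
opening: 29.6
gripper_force: 15.0
```

Run:
```python
from h import *
s=env.get_state();r=R.from_quat(s["ee_rot"]);print(s["tool_pos"],s["contact_force"],s["ft_torque"],s["opening"],s["gripper_force"])
print("tilt/turn",go(s["tool_pos"],p[2])[1],"up in tool",r.inv().apply([0,0,1]))
```

```text
[6.74937250e+02 5.84086381e-01 1.84919858e+02] [-1.87866578  4.90157324  3.93921199] [1.28510401 0.25471294 0.0488022 ] 29.63630289947702 15.011390887884772
tilt/turn [0.002 0.001 0.001] up in tool [-5.87784091e-04  1.63774125e-03 -9.99998486e-01]
```

>>> send_rows(motion=[[0, 0.001, 0, 0, 0, 0, -0.8], [0, 0.001, -0.001, 0, 0, 0, -0.8], [0, 0.001, -0.003, 0, 0, 0, -0.8], [0, 0.001, -0.003, 0, 0, 0, -0.8]])

```text
clock: 8.88
tool_pos: [674.2, 0.6, 186.3]
ee_rot: [-0.059, 0.998, 0.0, -0.001]
contact_force: [0.4, 3.8, -4.9]
opening: 29.2
gripper_force: 15.0
```

>>> send_rows(motion=[[0, 0.001, -0.002, 0, 0, 0, -0.8], [0, 0.001, -0.004, 0, 0, 0, -0.8], [0, 0.001, -0.006, 0, 0, 0, -0.8], [0, 0.001, -0.006, 0, 0, 0, -0.8]])

```text
clock: 9.38
tool_pos: [674.6, 0.7, 194.1]
ee_rot: [-0.058, 0.998, -0.0, 0.0]
contact_force: [-0.1, 2.4, -1.6]
opening: 29.4
gripper_force: 15.0
```

>>> send_rows(motion=[[0, 0.001, -0.003, 0, 0, 0, -0.8], [0, 0.001, -0.006, 0, 0, 0, -0.8], [0, 0.001, -0.009, 0, 0, 0, -0.8], [0, 0.001, -0.012, 0, 0, 0, -0.8], [0, 0.001, -0.012, 0, 0, 0, -0.8]])

```text
clock: 10.0
tool_pos: [674.7, 1.9, 206.1]
ee_rot: [-0.058, 0.998, -0.0, 0.0]
contact_force: [0.6, -0.5, -2.5]
opening: 29.5
gripper_force: 15.0
```

Run:
```python
from h import *
c=env.camera("scene")
cv2.imwrite("pics/lift1.png",cv2.resize(c["pixels"][150:280,270:400],(600,600)))
s=env.get_state();print(s["tool_pos"],s["contact_force"],s["ft_torque"],s["opening"])
```

```text
[674.59603093   1.98573569 205.82109322] [ 1.09912293  0.01278268 -2.49203923] [-0.08665657 -0.02610062 -0.02011278] 29.1010811943073
```

View pics/lift1.png

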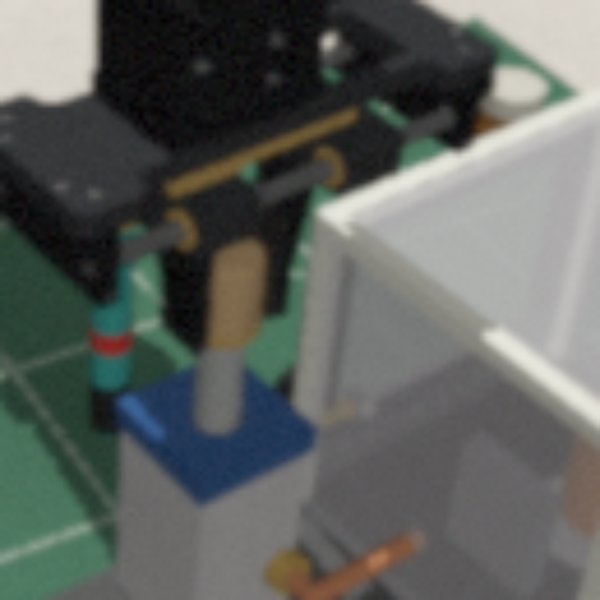

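The rod is rising with the fingers: steel shows between the knob and the cap at (218,390). Side force is near zero and the lift is about 21 mm, with no wedging. I'll continue straight up.

>>> send_rows(motion=[[0, 0, -0.004, 0, 0, 0, -0.8], [0, 0, -0.008, 0, 0, 0, -0.8], [0, 0, -0.012, 0, 0, 0, -0.8], [0, 0, -0.016, 0, 0, 0, -0.8], [0, 0, -0.02, 0, 0, 0, -0.8]])

```text
clock: 10.68
tool_pos: [674.5, 2.2, 225.9]
ee_rot: [-0.059, 0.998, -0.0, 0.0]
contact_force: [0.0, -1.5, -2.6]
opening: 29.5
gripper_force: 15.0
```

>>> send_rows(motion=[[0, 0, -0.005, 0, 0, 0, -0.8], [0, 0, -0.01, 0, 0, 0, -0.8], [0, 0, -0.015, 0, 0, 0, -0.8], [0, 0, -0.02, 0, 0, 0, -0.8], [0, 0, -0.02, 0, 0, 0, -0.8]])

```text
clock: 11.3
tool_pos: [674.8, 2.2, 246.3]
ee_rot: [-0.059, 0.998, 0.0, 0.001]
contact_force: [0.3, -0.6, -2.6]
opening: 29.5
gripper_force: 15.0
```

Run:
```python
from h import *
c=env.camera("scene")
cv2.imwrite("pics/lift2.png",cv2.resize(c["pixels"][130:260,270:400],(600,600)))
s=env.get_state();print(s["tool_pos"],s["contact_force"],s["ft_torque"],s["opening"],s["clock"])
```

```text
[674.64833216   2.2025942  245.96910866] [ 0.07836927 -0.54458997 -2.46819578] [-0.28294961 -0.0284186  -0.00822997] 29.80324032676363 11.35
```

View pics/lift2.png

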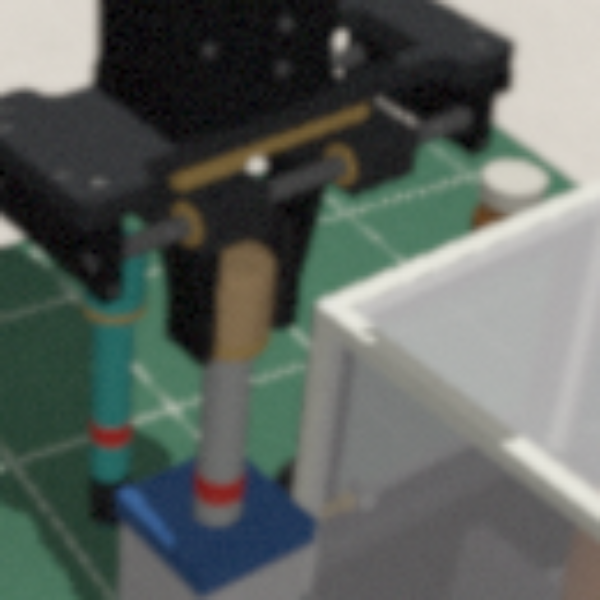

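The red band at (220,490) stands fully clear, with a strip of steel below it and no black showing. The lift is about 61 mm, the door is shut, and the measured side force is under 1 N. I'll let it settle and hand in.

>>> send_rows(motion=[[0, 0, 0, 0, 0, 0, -0.8], [0, 0, 0, 0, 0, 0, -0.8], [0, 0, 0, 0, 0, 0, -0.8], [0, 0, 0, 0, 0, 0, -0.8]])

```text
clock: 11.85
tool_pos: [674.5, 2.2, 245.5]
ee_rot: [-0.059, 0.998, -0.0, -0.0]
contact_force: [-0.2, -1.1, -2.4]
opening: 29.7
gripper_force: 15.0
```

```bash
python3 -c "
from workcell import env
print(env.close_job())"
```

```text
the job is handed in; nothing more can be done
None
```

I shut the door onto its stop with the rod still home, then drew the rod up about 61 mm so the red band is clear and no black shows; the gripper is still holding the knob, and the job is handed in (no verdict was returned).

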